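Change the book in the study's book press and pack the rest away

ROBOT

A 6-joint arm with a two-finger parallel gripper is mounted at the origin on the work surface. World frame = base frame: x ahead of the robot, y to its left, z up, the work surface at z = 0. Lengths are in mm, angles in rad, forces in N, time in s.
With the tool pointing down it reaches from about 300 to 775 mm from the base axis. Payload 14.6 kg.
Tool frame: the origin (TCP) lies midway between the tips of the shut fingers; the grasp point (between the pads) lies 19 mm behind it (robot.hold_point_z is the distance from the TCP to the grasp point, in mm); z points along the fingers, y is the direction in which the jaws open and shut (so a half turn about z gives the same grasp; the last joint's range is limited). The gripper opens to 85 mm and grips with 20 to 120 N. Pads are 22 mm wide; open, the fingers measure 114 mm over their backs; the gripper's body (76 mm by 85 mm) begins 54 mm behind the grasp point. The pads swing forward as they close: fully open they stand 13 mm farther back than shut.
Start: joints at [1.07, 0.3, 1.521, -0, 1.321, -0.067], TCP at [231.173, 499.047, 191.781] pointing down, gripper open.
Joint ranges: [-3.03, 3.03], [-0.79, 2.21], [0.23, 2.52], [-1.04, 4.18], [0, 3.07], [-2.55, 2.55]. Speed limits (rad/s): [2.22, 2.22, 2.57, 3.14, 3.14, 3.14].

INTERFACE

Orientations are given as [roll, pitch, yaw] about the fixed x, y, z axes, in that order (R = Rz(yaw) Ry(pitch) Rx(roll)).
In Python, from rig import robot gives the robot as it stands. The module is installed in compiled form; this text tells all that it offers. Calls block until the motion is done:
- robot.movep(position, orientation): joint-space move of the TCP to a pose.
- robot.line_to(position, frame=None, feed=150, until_force=None): straight line of the TCP; frame=None keeps the orientation; feed is the mean speed in mm/s. With until_force (N) it stops when the force on the tool has changed by that much, and returns True; else False.
- robot.goto_joints(angles): joint-space move.
- robot.move_gripper(opening, strength=None): finger opening in mm; strength is the grip in N (None keeps the last); returns when the fingers have stopped.
- robot.pause(seconds).
- robot.solve_ik(position, orientation): joint angles nearest the present ones, or None.
- robot.sense(): the state.
- robot.read_camera(name): name is "scene" or "top" or "wrist"; returns a dict with "color" (384x512x3 uint8, red, green, blue), "z_map" (384x512 float32, mm along the optical axis (not along the pixel's ray), 0 where there is no reading), "fov_y" (degrees; the focal length in pixels is half the picture's height over the tangent of half this angle, whatever the lens; pixels are square), "cx", "cy" (the principal point, pixels), "R" (3x3) and "t" (3): a world point X has camera coordinates R X + t; the wrist camera has in their place "hand_eye" (4x4, takes a point from camera to tool coordinates, whose origin is the TCP and whose axes are the flange's). Camera axes: x right, y down, z forward; pixel columns grow to the right and rows downward; lengths in mm; the calibration is good to about 2 mm. A picture is of the moment at which its call begins: read the wrist's pose just before it.
A pose or a line that the arm cannot do raises robot.PlanningError and nothing moves.
- robot.sign_off(): hands the job in, once; it reports no verdict.
The state is a dict: "t": time; "joints": joint angles; "qd": joint speeds; "effort": joint torques, N m; "eef_pos": TCP position; "ee_rot": TCP orientation; "contact_force": force on the tool from outside, world axes, zero at the start; "ft_torque": the same for the moment, N m; "opening": finger opening in mm.
Only numpy, scipy, OpenCV 4.12 (cv2) and the standard library are available. Lean on these libraries where they do the work, as an engineer would, in place of code of your own. Each camera call takes 0.05 s, during which the arm holds its last target.

TASK

The ochre book in the book press has set: swing the clamp lever right up, take that book out and put it in the keepsake box, lay the red book flat in the press cradle and swing the lever down until its foot bears on the red cover. Put all the other small books on the desk (green, blue, grey, as many as there are) into the box as well, then lower the lid gently until it is fully shut, without slamming it. Leave the glass paperweight and the pencil sharpener among the books where they are.

Things in the scene. Friction and masses are not known exactly. Their poses are not given: they have to be found in the camera images.
- press: fixed book press: dark wooden base board (x -103 to 127, y +-55, 12 mm thick) with a brass-stopped cradle and a clamp lever hinged at +x, its knob at -x when shut. Origin on the desk under the cradle's centre, z up. Two steel hinge posts at x = 72 to 98 mm, |y| under 24 mm, 64 mm high
- cradle (a point): centre of the cradle's floor, 12 mm above the desk, axes as the press. Brass stops rise 10 mm above the floor: end stops with inner faces at x = +-50 mm, and corner side stops from |x| = 36 to 52 mm with inner faces at |y| = 31 mm; the middles of the long sides are open for fingers. A book lies in it along x with 5 mm to spare each way
- lever (a joint): clamp lever angle, rad: about 0 with its foot on a book in the cradle, -0.12 at the lower stop, 1.57 upright, 1.8 at the upper stop. Grows as it opens; turns about the press's y. 0.16 kg, damped: stays up beyond 1.4, sinks slowly by its weight below 1 rad; takes 1 to 3 N at the knob. Bar 14 mm wide, round rubber foot 34 mm across over the cradle's middle, meeting the book 36 mm above the desk
- lever_knob (a point): centre of the black drum knob, 26 mm long (along the press's y) and 28 mm across, at the lever's free end, at (-180, 0, 4) mm from the hinge when shut, so 54 mm above the desk and at x = -95 mm in the press frame. It can be pinched from above along the press's y and turns between the fingers as the lever swings
- lever_hinge (a point): point on the lever's hinge axis: x = +85 mm, y = 0, 50 mm up in the press frame
- chest: fixed reddish wooden keepsake box, outside 160 x 290 x 70 mm (x, y, z), walls and floor 8 mm, inside 144 x 274 mm, 62 mm deep; origin on the desk under its centre, z up, lid hinge along its +x rim. Books may lie in it in any way that lets the lid shut: two stacks of two fit, 62 mm either side of its middle along y
- lid (a joint): lid angle, rad: 0 shut, 1.57 upright, 1.75 fully open (starts 1.4 to 1.7). Turns about the box's y; the stiff hinge (0.35 N m) keeps it where it is left, so closing takes up to 4 N at the tab. The lid is a reddish wooden panel 160 x 290 x 10 mm, 0.3 kg
- lid_tab (a point): centre of the brass pull tab in the middle of the lid's free edge: a drum 24 mm long (along the box's y), 22 mm across, at (-178, 0, 5) mm from the hinge when shut, then 18 mm in front of the box and 75 mm above the desk. It can be pinched from above along the box's y and turns between the fingers as the lid swings
- lid_hinge (a point): point on the lid's hinge axis: x = +80 mm, y = 0, 70 mm up in the box frame
- book_ochre: small hardback book, ochre yellow covers, 90 x 52 x 24 mm (its x, y, z; x along the spine, z through the covers), lies at the start in the press cradle under the clamp foot; origin at its centre; about 130 g; covers are flat and rigid
- book_red: small hardback book, red covers, 90 x 52 x 24 mm (its x, y, z; x along the spine, z through the covers), lies on the desk at the start; origin at its centre; about 130 g; covers are flat and rigid
- book_green: small hardback book, green covers, 90 x 52 x 24 mm (its x, y, z; x along the spine, z through the covers), lies on the desk at the start; origin at its centre; about 130 g; covers are flat and rigid; may be absent
- book_blue: small hardback book, blue covers, 90 x 52 x 24 mm (its x, y, z; x along the spine, z through the covers), lies on the desk at the start; origin at its centre; about 130 g; covers are flat and rigid; may be absent
- book_grey: small hardback book, grey covers, 90 x 52 x 24 mm (its x, y, z; x along the spine, z through the covers), lies on the desk at the start; origin at its centre; about 130 g; covers are flat and rigid; may be absent
- paperweight: bystander: green glass paperweight, 60 mm across, 34 mm high, on the desk among the books; origin under its centre
- sharpener: bystander: black pencil sharpener, 50 x 36 x 33 mm, among the books; origin under its centre
There are look-alikes about, which are no part of the job. Of the things shaped like the book_blue, the blue one is meant. Several things have the shape of the book_grey; the one meant has the colours described above.

How it is judged (in metres and radians):
On the way, in this order (a step that is already met when the one before it is completed fails the run):
1. the clamp lever is swung up (beyond 1.3 rad) (value of joint lever above 1.3 rad), for 0.2 s.
2. the red book lies flat in the cradle while the lever is still up (x of book_red in the frame of cradle between -0.012 and 0.012 m and y of book_red in the frame of cradle between -0.012 and 0.012 m and z of book_red in the frame of cradle between 0.007 and 0.017 m and angle between the z axis of book_red and the z axis of press, either way round below 0.12 rad and angle between the x axis of book_red and the x axis of press, either way round below 0.2 rad and value of joint lever above 0.5 rad), for 0.2 s.
3. the lever is down with its foot bearing on the red book (x of book_red in the frame of cradle between -0.012 and 0.012 m and y of book_red in the frame of cradle between -0.012 and 0.012 m and z of book_red in the frame of cradle between 0.007 and 0.017 m and angle between the z axis of book_red and the z axis of press, either way round below 0.12 rad and angle between the x axis of book_red and the x axis of press, either way round below 0.2 rad and value of joint lever between -0.06 and 0.05 rad and contact force between lever and book_red above 0.2 N), for 0.2 s.
At the end, for the whole second after the job is handed in: Red book flat in the press cradle (within 12 mm), lever down on it (-0.06 to 0.05 rad) with its foot bearing on the book; the ochre and every green, blue or grey book present inside the box, centres below its rim; lid shut (under 0.05 rad); books at rest (all of step 3 and x of book_ochre in the frame of chest between -0.072 and 0.072 m and y of book_ochre in the frame of chest between -0.137 and 0.137 m and z of book_ochre in the frame of chest between 0.01 and 0.07 m and x of book_green in the frame of chest between -0.072 and 0.072 m and y of book_green in the frame of chest between -0.137 and 0.137 m and z of book_green in the frame of chest between 0.01 and 0.07 m and x of book_blue in the frame of chest between -0.072 and 0.072 m and y of book_blue in the frame of chest between -0.137 and 0.137 m and z of book_blue in the frame of chest between 0.01 and 0.07 m and x of book_grey in the frame of chest between -0.072 and 0.072 m and y of book_grey in the frame of chest between -0.137 and 0.137 m and z of book_grey in the frame of chest between 0.01 and 0.07 m and value of joint lid below 0.05 rad and linear speed of each of book_ochre, book_red, book_green, book_blue, book_grey below 0.03 m/s); the robot touches nothing.
It fails at once if the lid is slammed (closing faster than 3 rad/s) (velocity of joint lid below -3 rad/s).
It fails at once if the paperweight or the sharpener is moved more than 40 mm (distance of any of paperweight, sharpener from where it was at the start of the episode above 0.04 m).
Of book_green, book_blue, book_grey only 1 to 3 are there at a start; the rules pass over those that are not, and their reading is None.
At some moment in a run one of book_red, book_green, book_blue, book_grey may be knocked a few centimetres aside while the robot is not near it.
Once in a run the grip may slacken for a moment while it holds something.
It also fails if it takes over 210 s, if anything falls off the work surface, if the arm or the gripper's body presses on something with over 40 N, if the wrist force passes 120 N, or if a joint passes its speed limit or range.

## Working session

There is one attempt and no reset: what is moved stays moved. The work goes in short steps, each a Python script; the robot and the scene stay as the last script left them, time stands still between calls to the robot, and variables do not carry over. Pictures are saved under pics/ and viewed, and the job is handed in when it is done.

```bash
mkdir -p pics; cat > h.py <<'E'
from rig import robot
import numpy as np, cv2
def cam(n):
    s=robot.sense(); d=robot.read_camera(n); d['s']=s; return d
def save(d,fn,crop=None,scale=1):
    im=d['color'][:,:,::-1]
    if crop: im=im[crop[1]:crop[3],crop[0]:crop[2]]
    if scale!=1: im=cv2.resize(im,None,fx=scale,fy=scale,interpolation=cv2.INTER_CUBIC)
    cv2.imwrite('pics/'+fn,im)
def world(d):
    z=d['z_map']; h,w=z.shape; f=h/2/np.tan(np.radians(d['fov_y'])/2)
    u,v=np.meshgrid(np.arange(w),np.arange(h))
    P=np.stack([(u-d['cx'])/f*z,(v-d['cy'])/f*z,z],-1)
    return (P-np.array(d['t']))@np.array(d['R'])   # R^T (p-t)
E
python3 - <<'E'
from h import *
for n in ('top','scene'):
    d=cam(n); save(d,n+'0.png',scale=1.5); P=world(d); np.savez('/tmp/'+n+'0.npz',P=P,c=d['color'],z=d['z_map'])
    print(n,d['fov_y'],d['cx'],d['cy'],np.array(d['R']).round(3).tolist(),d['t'])
print(robot.sense(),robot.hold_point_z)
E
```

```text
top 55.85576133032026 259.7078835438065 191.450953778747 [[-0.004, -1.0, -0.002], [-0.999, 0.004, -0.047], [0.047, 0.002, -0.999]] [  11.8597306   521.96126261 1115.42982487]
scene 56.99432394449818 251.4701753428393 190.9395984413592 [[0.51, 0.86, -0.011], [0.639, -0.387, -0.664], [-0.575, 0.332, -0.747]] [-261.74041816 -275.41477062 1239.4099565 ]
{'t': 0.1, 'joints': array([ 1.07039943e+00,  3.00414383e-01,  1.52153431e+00,  3.64582872e-05,
        1.32069789e+00, -6.66026868e-02]), 'qd': array([-4.40471418e-04, -3.26033059e-03,  2.14966594e-04, -1.55568057e-03,
        5.01875476e-04, -5.38023907e-05]), 'effort': array([-5.57828207e-04, -5.44375455e+01, -3.62368548e+01, -6.80050653e-05,
        3.03155452e-03,  7.02642296e-06]), 'eef_pos': array([231.0460408 , 498.83514939, 191.27223191]), 'ee_rot': array([-3.14054341e+00, -1.05379205e-04,  2.70778935e+00]), 'contact_force': array([-0.38292898,  0.87505517, -0.08442327]), 'ft_torque': array([-0.00163467, -0.03822231,  0.02919116]), 'opening': 85.49177214210985} 18.700000000000003
```

View pics/top0.png

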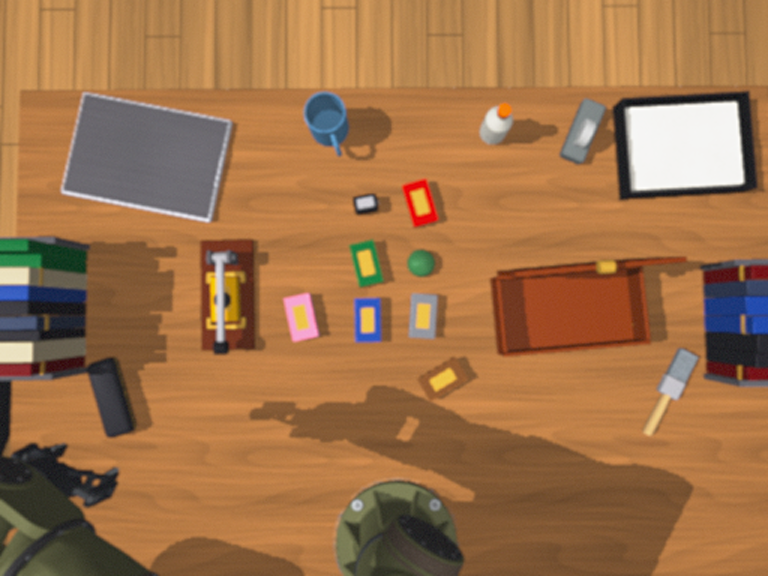

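View pics/scene0.png

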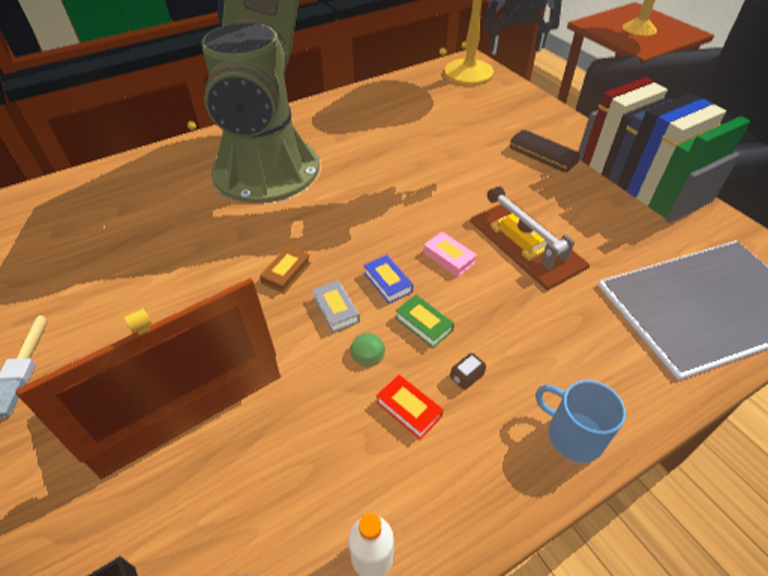

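Top view (1.5x pixels): red book (420,203), green (366,263), blue (368,320), grey (424,316). The look-alikes are a pink book (301,317) and a brown one (443,378). Ochre is in the press (222,300), the paperweight is at (421,263) and the sharpener at (365,204). Next I'll measure positions and take a close crop.

```bash
cat >> h.py <<'E'
def blob(P,c,box,zmin=12,zmax=60):
    # box in native px x0,y0,x1,y1; returns rect of the raised pixels
    x0,y0,x1,y1=box; p=P[y0:y1,x0:x1].reshape(-1,3)
    m=(p[:,2]>zmin)&(p[:,2]<zmax); q=p[m]
    if len(q)<10: return None
    r=cv2.minAreaRect(q[:,:2].astype(np.float32)); (w,h)=r[1]; a=np.radians(r[2])
    if w<h: a+=np.pi/2; w,h=h,w
    a=(a+np.pi/2)%np.pi-np.pi/2
    return np.array([*r[0],np.median(q[:,2]),a,w,h,len(q)]).round(3)
E
python3 - <<'E'
from h import *
d=np.load('/tmp/top0.npz'); P=d['P'];c=d['c']
B=dict(red=(262,115,297,155),green=(228,155,260,195),blue=(230,195,260,232),grey=(268,192,296,228),pink=(185,190,216,232),brown=(275,235,316,268),pw=(266,162,296,188),sh=(232,124,256,146))
for k,b in B.items():
    x0,y0,x1,y1=b
    print(k,blob(P,c,b))
print('desk z',P[300,20],P[230,230],P[60,200])
for nm,(u,v) in dict(press_bl=(135,232),press_br=(169,232),press_tl=(135,161),press_tr=(169,161),knob=(147,231),cb_l=(334,234),cb_r=(432,227),tab=(404,178),ochre=(158,190),chfloor=(380,205)).items(): print(nm,P[v,u].round(1), c[v,u])
im=c[100:280,120:460,::-1]; cv2.imwrite('pics/crop0.png',cv2.resize(im,None,fx=2.3,fy=2.3,interpolation=cv2.INTER_CUBIC))
E
```

```text
red [ 6.97935e+02 -5.26430e+01  2.49140e+01  2.75000e-01  9.03760e+01
  5.27670e+01  4.92000e+02]
green [5.72465e+02 5.93870e+01 2.50850e+01 2.32000e-01 8.97660e+01 5.17930e+01
 4.90000e+02]
blue [4.55387e+02 5.67760e+01 2.50100e+01 1.20000e-02 8.67570e+01 5.21710e+01
 4.87000e+02]
grey [ 4.63291e+02 -5.70300e+01  2.48690e+01 -7.20000e-02  8.98310e+01
  5.20670e+01  5.00000e+02]
pink [4.61605e+02 1.93543e+02 2.50960e+01 2.17000e-01 8.97110e+01 5.26890e+01
 5.08000e+02]
brown [334.413 -96.319  24.879  -1.031  89.826  51.773 508.   ]
pw [ 5.72582e+02 -5.45370e+01  2.70220e+01  4.68000e-01  5.72330e+01
  5.43810e+01  2.68000e+02]
sh [695.551  59.748  32.722  -1.39   49.893  36.414 197.   ]
desk z [266.28274773 547.6403815  317.07842558] [ 4.02092190e+02  1.03223407e+02 -3.07562622e-01] [ 9.4510469e+02  1.9913582e+02 -2.6090705e-01]
press_bl [397.9 396.7  12.2] [127  69  39]
press_br [397.  292.8   5.9] [102  64  42]
press_tl [619.  399.1  13. ] [122  61  35]
press_tr [620.5 296.4  -1.7] [107  71  41]
knob [404.6 340.   74.8] [45 42 45]
cb_l [ 391.9 -212.    50.7] [103  45  22]
cb_r [ 412.5 -496.3   69.7] [141  64  30]
tab [ 541.6 -342.1  259.3] [230 184  68]
ochre [527.2 322.5  26.4] [126  91  18]
chfloor [ 478.3 -366.3    4.7] [159  69  29]
```

View pics/crop0.png

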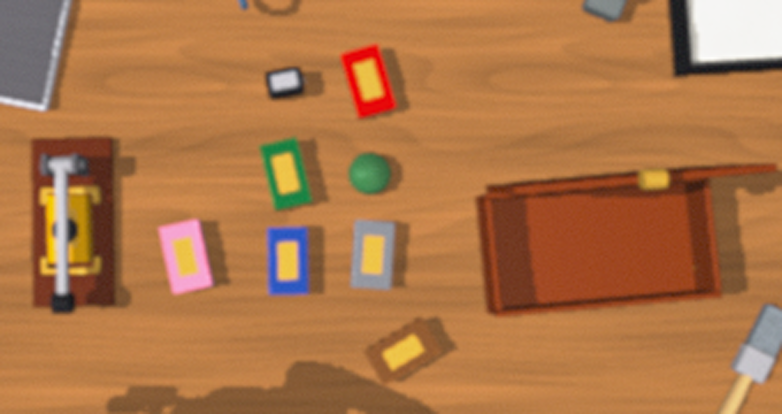

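The close crop confirms the choice: red, green, blue and grey are the targets, pink and brown are the look-alikes, and ochre lies under the lever. Next I fit the press and chest poses.

```bash
python3 - <<'E'
from h import *
d=np.load('/tmp/top0.npz'); P=d['P'];c=d['c'].astype(int)
print('press', blob(P,c,(125,150,178,240),8,16))
def rect(m):
    q=P[m]; r=cv2.minAreaRect(q[:,:2].astype(np.float32)); return r,len(q),cv2.boxPoints(r).round(1).tolist()
box=np.zeros(P.shape[:2],bool); box[150:245,320:470]=1
print('rim', rect(box&(P[...,2]>62)&(P[...,2]<76)&(P[...,0]<560)))
m=box&(P[...,2]>200); print('lidtop',rect(m))
# bins: floor of chest
m=box&(P[...,2]>3)&(P[...,2]<14)&(c[...,0]>120); print('floor',rect(m))
# tab: yellow
h=cv2.cvtColor(d['c'],cv2.COLOR_RGB2HSV); t=box&(h[...,0]>18)&(h[...,0]<30)&(h[...,1]>120)&(h[...,2]>120)
print('tab',P[t].mean(0),t.sum())
b2=np.zeros_like(box); b2[150:240,125:178]=1
m=b2&(P[...,2]>58)&(P[...,2]<80)&(P[...,0]<425); print('knob',P[m].mean(0),P[m].max(0),P[m].min(0))
m=b2&(P[...,2]>40)&(P[...,0]>430)&(P[...,0]<550); print('bar line', np.polyfit(P[m][:,0],P[m][:,1],1), P[m].mean(0))
E
```

```text
press [5.09649e+02 3.55386e+02 1.29400e+01 3.50000e-02 2.28299e+02 1.26623e+02
 1.36000e+03]
rim (((473.2105407714844, -350.7077941894531), (158.62765502929688, 293.6456604003906), 4.491556644439697), 707, [[382.6000061035156, -210.5], [405.6000061035156, -503.29998779296875], [563.7999877929688, -490.8999938964844], [540.7999877929688, -198.10000610351562]])
lidtop (((528.655517578125, -237.48196411132812), (34.760406494140625, 502.8121643066406), 9.75661563873291), 652, [[468.8999938964844, 7.300000190734863], [554.0999755859375, -488.20001220703125], [588.4000244140625, -482.29998779296875], [503.20001220703125, 13.199999809265137]])
floor (((503.979248046875, -413.5504150390625), (470.619384765625, 294.92315673828125), 89.71795654296875), 4246, [[355.3999938964844, -648.0999755859375], [650.2999877929688, -649.5999755859375], [652.5999755859375, -179.0], [357.70001220703125, -177.5]])
tab [ 542.4874376  -339.85261844  263.48463381] 96
knob [405.48704234 345.29667634  64.87134896] [424.48406185 358.54034816  74.77293517] [391.71961575 332.72008396  58.24563089]
bar line [  0.29931822 185.77747603] [489.22968884 332.21283363 101.54333488]
```

```bash
cat >> h.py <<'E'
from scipy.spatial.transform import Rotation as Ro
def wworld(d):
    z=d['z_map']; h,w=z.shape; f=h/2/np.tan(np.radians(d['fov_y'])/2)
    u,v=np.meshgrid(np.arange(w),np.arange(h))
    P=np.stack([(u-d['cx'])/f*z,(v-d['cy'])/f*z,z],-1)
    H=np.array(d['hand_eye']); T=P@H[:3,:3].T+H[:3,3]
    s=d['s']; R=Ro.from_euler('xyz',s['ee_rot']).as_matrix()
    return T@R.T+s['eef_pos']
def down(yaw): return [np.pi,0,yaw]
E
python3 - <<'E'
from h import *
print(robot.read_camera('wrist')['hand_eye'])
for y in (0,np.pi/2,-np.pi/2,np.pi): print(y,robot.solve_ik([440,345,330],down(y)))
robot.movep([440,345,330],down(np.pi/2))
d=cam('wrist'); save(d,'w1.png',scale=1.5); P=wworld(d); np.savez('/tmp/w1.npz',P=P,c=d['color'])
print(robot.sense()['eef_pos'],robot.sense()['ee_rot'],robot.sense()['t'])
E
```

```text
[[ 4.60502757e-04 -9.56776356e-01 -2.90824332e-01  7.49839166e+01]
 [ 9.99998888e-01  8.53188724e-04 -1.22344837e-03  1.76154822e-01]
 [ 1.41869451e-03 -2.90823445e-01  9.56775685e-01 -1.81504058e+02]
 [ 0.00000000e+00  0.00000000e+00  0.00000000e+00  1.00000000e+00]]
0 [ 5.99458900e-01  2.59581234e-01  1.25766301e+00 -4.44089210e-16
  1.62434841e+00  2.17025523e+00]
1.5707963267948966 [ 5.99458900e-01  2.59581234e-01  1.25766301e+00 -4.44089210e-16
  1.62434841e+00  5.99458900e-01]
-1.5707963267948966 [ 0.5994589   0.25958123  1.25766301  0.          1.62434841 -2.54213375]
3.141592653589793 [ 0.5994589   0.25958123  1.25766301  0.          1.62434841 -0.97133743]
[439.23554802 345.69572457 329.21880068] [-3.14048030e+00  5.75963354e-04  1.57336328e+00] 1.3333
```

View pics/w1.png

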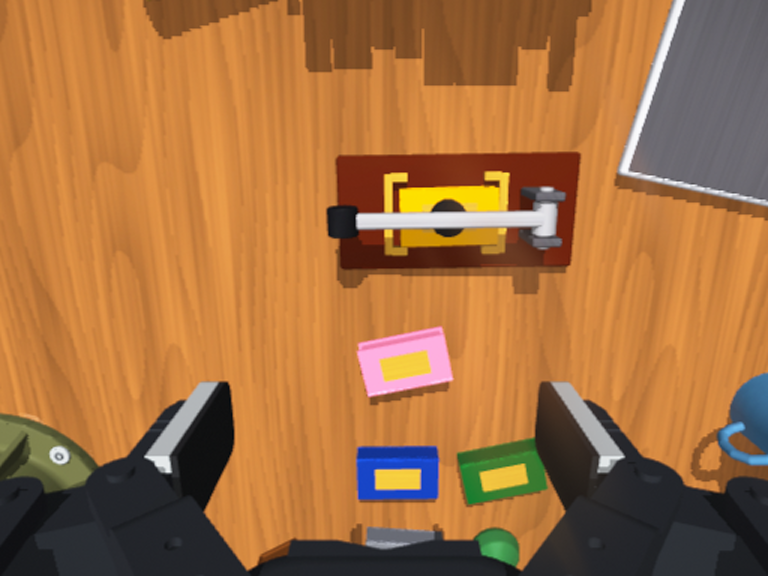

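The wrist view shows the lever shut, the knob at (342,220) and the base board from (337,155) to (575,268). I'll fit the poses from these.

```bash
python3 - <<'E'
from h import *
d=np.load('/tmp/w1.npz'); P=d['P'];c=d['c']
h=cv2.cvtColor(c,cv2.COLOR_RGB2HSV)
reg=(P[...,0]>370)&(P[...,0]<650)&(P[...,1]>270)&(P[...,1]<430)
m=reg&(P[...,2]>6)&(P[...,2]<90)
m[:,:]&=True
mm=cv2.morphologyEx(m.astype(np.uint8),cv2.MORPH_OPEN,np.ones((3,3)))>0
q=P[mm&(P[...,2]<16)]
r=cv2.minAreaRect(q[:,:2].astype(np.float32)); print('base',r,np.median(q[:,2]))
def med(mask,n):
    q=P[mask]; print(n,len(q),q.mean(0).round(1),q.min(0).round(1),q.max(0).round(1))
k=reg&(h[...,2]<70)&(P[...,2]>50)&(P[...,0]<430); med(k,'knob')
b=reg&(P[...,2]>45)&(P[...,0]>430)&(P[...,0]<550)
med(b,'bar'); print(np.polyfit(P[b][:,0],P[b][:,1],1),np.polyfit(P[b][:,0],P[b][:,2],1))
post=reg&(P[...,2]>48)&(P[...,0]>555); med(post,'post')
o=reg&(P[...,2]>30)&(P[...,2]<42)&(h[...,1]>150); med(o,'ochre'); print(cv2.minAreaRect(P[o][:,:2].astype(np.float32)))
E
```

```text
base ((507.3869323730469, 348.1827392578125), (230.0506134033203, 110.55825805664062), 1.0220729112625122) 11.373262141683625
knob 13171 [394.7 355.1 421.4] [370.  333.5  50. ] [430.  364.6 456.5]
bar 17506 [477.3 358.3 409.1] [430.  332.1  45.1] [549.9 420.2 510.7]
[-3.26660322e-01  5.14225200e+02] [  -1.30632858 1032.59060285]
post 818 [576.1 350.8  59.1] [555.1 322.7  48. ] [593.2 376.3  65.6]
ochre 1489 [497.6 349.3  35.5] [451.8 319.8  31.9] [543.  374.4  40.8]
((497.44635009765625, 347.49365234375), (90.16092681884766, 52.305301666259766), 2.129467725753784)
```

```bash
cat >> h.py <<'E'
PO=np.array([495.4,348.0]); PY=0.018
def pw(x,y,z=0): 
    c,s=np.cos(PY),np.sin(PY); return np.array([PO[0]+c*x-s*y,PO[1]+s*x+c*y,z])
HP=robot.hold_point_z
def knob_tcp(th,up=0):
    a=th+np.arctan2(4,180); r=180.04
    return pw(85-r*np.cos(a),0,50+r*np.sin(a)-HP+up)
def st(): 
    s=robot.sense(); print('t%.1f'%s['t'],s['eef_pos'].round(1),'F',np.array(s['contact_force']).round(1),'op %.1f'%s['opening']); return s
E
python3 - <<'E'
from h import *
Y=np.pi+PY
print(knob_tcp(0))
robot.movep(knob_tcp(0,80),down(Y)); robot.move_gripper(55,40); 
robot.line_to(knob_tcp(0),feed=120); st()
robot.move_gripper(15); s=st()
E
```

```text
[400.41982673 346.29017222  35.29990138]
t3.9 [400.8 346.6  36. ] F [-0.1  1.3 -0. ] op 54.8
t4.4 [400.5 346.3  35.4] F [-0.4 -0.2 -0.1] op 15.3
```

```bash
python3 - <<'E'
from h import *
d=cam('wrist'); save(d,'w2.png',scale=1.5); d=cam('scene'); save(d,'s2.png',crop=(270,90,430,210),scale=5)
d=np.load('/tmp/w1.npz'); P=d['P']; m=(P[...,0]>370)&(P[...,0]<430)&(P[...,1]>310)&(P[...,1]<390)&(P[...,2]>40)&(P[...,2]<90)
print(P[m].min(0),P[m].max(0),P[m].mean(0))
E
```

```text
[386.61979146 333.52800035  47.01108859] [429.12597839 359.83246604  67.74121681] [405.88737978 347.82583874  61.63980166]
```

View pics/s2.png

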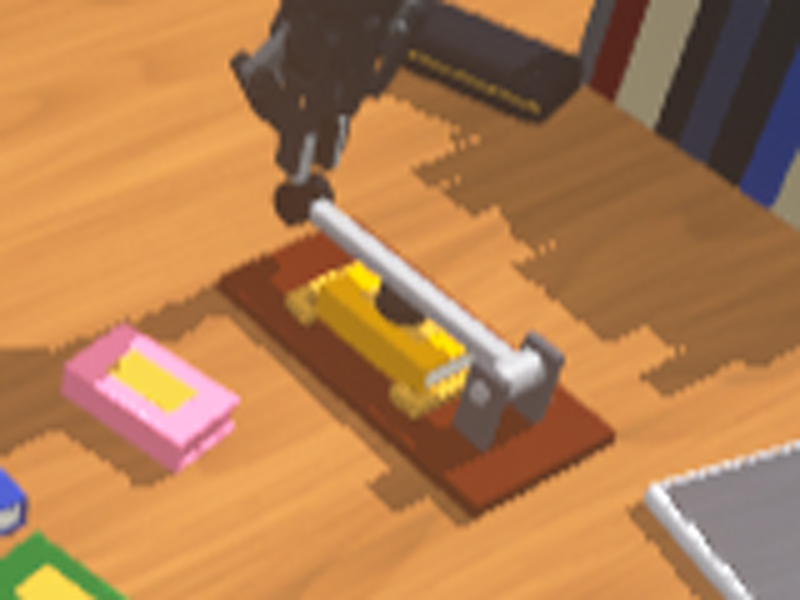

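View pics/w2.png

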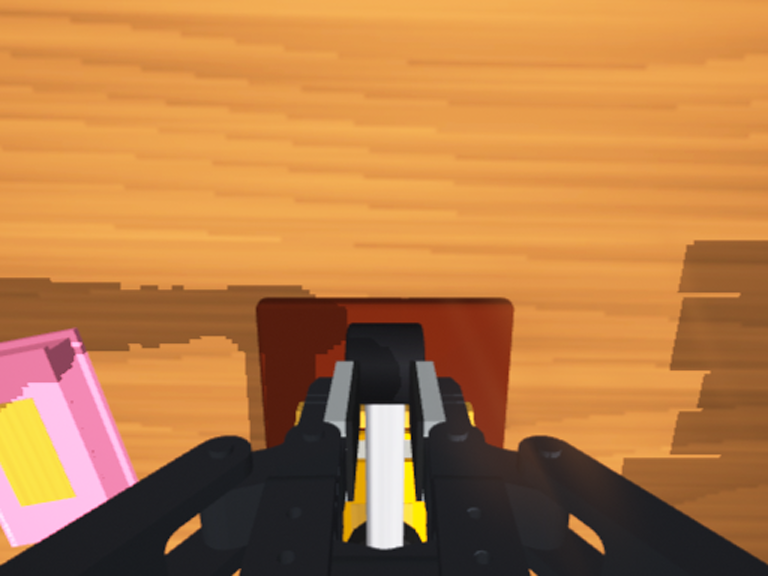

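```bash
python3 - <<'E'
from h import *
d=cam('wrist'); P=wworld(d); st()
for (u,v) in [(385,330),(385,350),(385,375),(385,395),(385,420),(342,365),(342,400),(428,365),(428,400),(350,410),(420,415),(300,310)]:
    p=P[int(v/1.5),int(u/1.5)]; print((u,v),p.round(1))
t=cam('top'); save(t,'t2.png',crop=(110,140,200,260),scale=5)
E
```

```text
t4.5 [400.5 346.3  35.3] F [0.  0.4 0.1] op 15.0
(385, 330) [387.2 346.4  57. ]
(385, 350) [391.9 346.5  62.2]
(385, 375) [399.1 346.7  65.9]
(385, 395) [406.3 346.8  65.5]
(385, 420) [419.8 347.1  58.5]
(342, 365) [388.5 334.5  81.4]
(342, 400) [388.3 336.1 102. ]
(428, 365) [388.4 359.   80.6]
(428, 400) [325.6 345.6 216.8]
(350, 410) [388.8 338.3 106.2]
(420, 415) [388.4 355.  108.4]
(300, 310) [396.3 311.2  10.6]
```

View pics/t2.png

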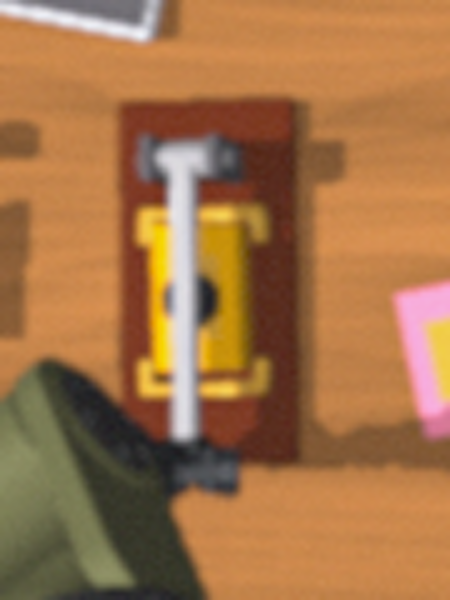

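```bash
python3 - <<'E'
from h import *
d=cam('wrist'); P=wworld(d)
im=d['color'][200:310,190:330,::-1].astype(float); im=np.clip(255*(im/255)**0.45,0,255).astype(np.uint8)
cv2.imwrite('pics/w3.png',cv2.resize(im,None,fx=5,fy=5,interpolation=cv2.INTER_CUBIC))
z=d['z_map'][200:310,190:330]; zz=np.clip((z-100)/130*255,0,255).astype(np.uint8); cv2.imwrite('pics/w3z.png',cv2.resize(cv2.applyColorMap(zz,cv2.COLORMAP_JET),None,fx=5,fy=5,interpolation=0))
E
```

```text
(no output)
```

View pics/w3.png

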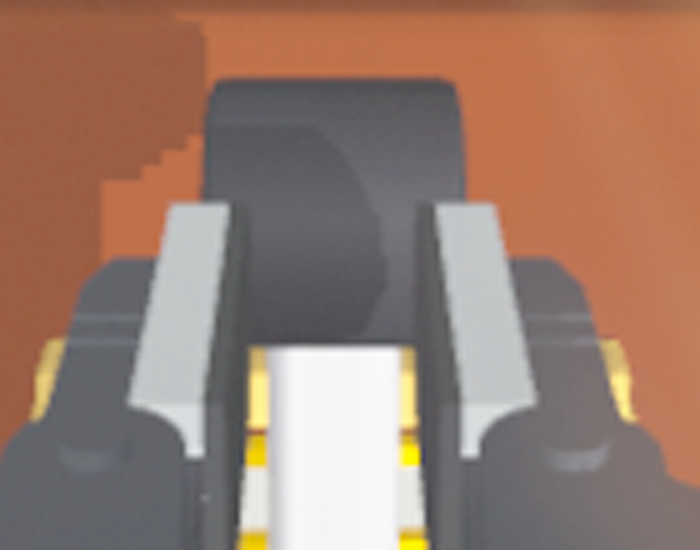

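View pics/w3z.png

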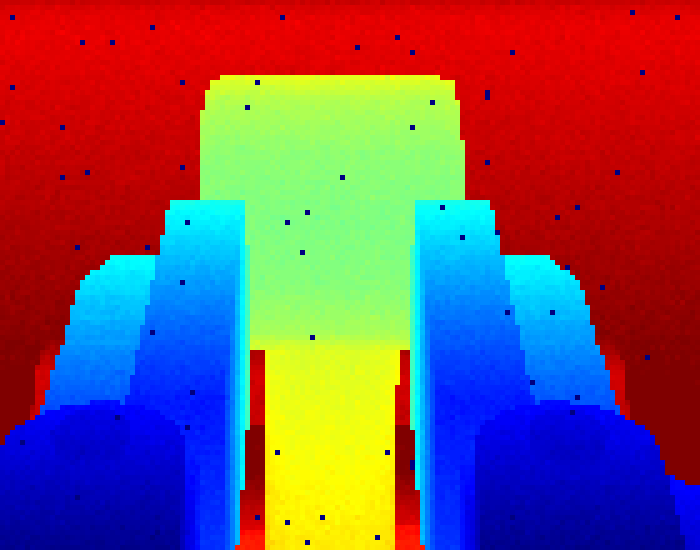

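```bash
python3 - <<'E'
from h import *
d=cam('scene'); P=world(d)
m=(P[...,0]>370)&(P[...,0]<420)&(P[...,1]>315)&(P[...,1]<375)&(P[...,2]>30)&(P[...,2]<140)
v,u=np.where(m); c=d['color']
for z0 in range(40,130,6):
    k=m&(P[...,2]>=z0)&(P[...,2]<z0+6); q=P[k]
    if len(q): print(z0,len(q),q.min(0).round(0),q.max(0).round(0),c[k].mean(0).round(0), c[k].max(0))
E
```

```text
40 3 [397. 335.  40.] [404. 337.  46.] [89. 62. 42.] [94 65 45]
46 13 [390. 333.  46.] [413. 362.  52.] [90. 63. 47.] [159 133 115]
52 19 [391. 334.  52.] [418. 362.  58.] [100.  79.  67.] [221 219 220]
58 24 [391. 333.  58.] [420. 359.  64.] [114.  92.  80.] [230 228 230]
64 27 [396. 334.  64.] [412. 360.  69.] [91. 68. 54.] [139 106 101]
70 2 [402. 334.  72.] [408. 353.  75.] [119.  92.  72.] [120  98  82]
76 14 [396. 333.  77.] [411. 361.  82.] [104.  87.  75.] [154 138 133]
82 17 [393. 327.  82.] [409. 367.  88.] [98. 80. 70.] [141 137 133]
88 21 [391. 325.  88.] [412. 360.  94.] [96. 78. 67.] [140 135 130]
94 26 [392. 326.  94.] [411. 362. 100.] [95. 78. 67.] [164 135 132]
100 23 [393. 326. 100.] [412. 369. 106.] [94. 78. 69.] [139 135 132]
106 17 [395. 327. 106.] [410. 361. 112.] [97. 84. 76.] [142 140 137]
112 19 [396. 326. 112.] [412. 363. 118.] [80. 63. 54.] [97 85 79]
118 17 [397. 326. 120.] [414. 367. 124.] [78. 60. 50.] [99 73 58]
124 38 [389. 315. 124.] [414. 374. 130.] [78. 60. 51.] [115  84  60]
```

Both cameras put the real fingertips about 41 mm behind the reported TCP, which is why the pinch closed above the knob. I'll pin the offset down with a gentle touch on clear desk.

```bash
python3 - <<'E'
from h import *
robot.move_gripper(50); s=st(); p=s['eef_pos'].copy()
robot.line_to([p[0],p[1],120]); robot.line_to([370,240,60],feed=300)
robot.move_gripper(15)
robot.line_to([370,240,-20],feed=100)
print(robot.line_to([370,240,-60],feed=25,until_force=4)); st()
robot.line_to([370,240,20]); st()
E
```

```text
t5.1 [400.4 346.3  35.3] F [ 0.4 -0.4 -0.3] op 49.7
True
t8.7 [370.  240.  -39.2] F [-2.5 -1.8 12.2] op 15.3
t9.2 [369.8 239.9  19.3] F [-0.6 -0.2 -0.7] op 15.1
```

Confirmed: contact came at reported z = -39, so the tips are 39 mm short of the reported TCP. I'll use 58 mm to the grasp point and redo the knob.

```bash
sed -i 's/^HP=.*/HP=58.0/' h.py; python3 - <<'E'
from h import *
Y=np.pi+PY
robot.move_gripper(55,40)
robot.movep(knob_tcp(0,60),down(Y))
robot.line_to(knob_tcp(0),feed=120); st()
robot.move_gripper(10); s=st()
if s['opening']>20:
    for th in np.arange(0.1,1.56,0.1):
        robot.line_to(knob_tcp(th),feed=150)
        if round(th*10)%3==1: st()
    robot.line_to(knob_tcp(1.55)); st()
    d=cam('scene'); save(d,'s4.png',crop=(230,60,430,210),scale=4)
E
```

```text
t10.9 [400.7 346.2  -3.5] F [ 1.2 -0.2  0.5] op 54.9
t11.2 [400.8 346.5  -3.2] F [-2.2 -1.7  7.1] op 25.1
t11.5 [402.  346.5  14.5] F [-1.1  1.   1.6] op 25.2
t12.3 [416.  346.7  65.4] F [-2.9  2.1  1.7] op 25.7
t13.1 [444.9 347.2 110.1] F [-4.4  0.6  5.1] op 24.9
t13.9 [486.2 347.8 145. ] F [-2.   2.6  2.1] op 25.3
t14.7 [535.9 348.7 166.3] F [-1.2  1.2  2.1] op 25.5
t15.5 [580.3 349.5 172.1] F [-2.9  0.8  4.1] op 24.9
```

View pics/s4.png

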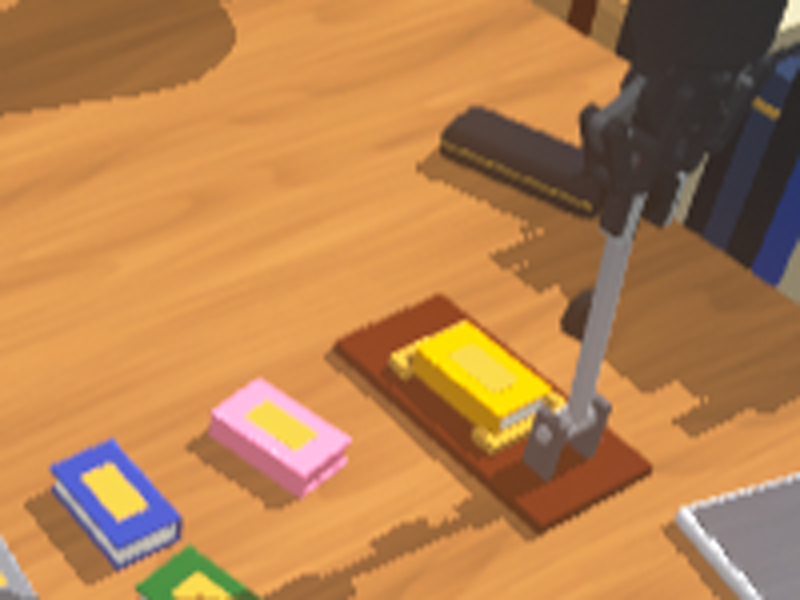

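```bash
cat >> h.py <<'E'
def wblob(d,center,rad,zlo,zhi,hsv=None):
    P=wworld(d); m=(np.hypot(P[...,0]-center[0],P[...,1]-center[1])<rad)&(P[...,2]>zlo)&(P[...,2]<zhi)&(d['z_map']>0)
    if hsv is not None:
        h=cv2.cvtColor(d['color'],cv2.COLOR_RGB2HSV); m&=((h>=np.array(hsv[0]))&(h<=np.array(hsv[1]))).all(-1)
    m=cv2.morphologyEx(m.astype(np.uint8),cv2.MORPH_OPEN,np.ones((3,3)))
    n,l,s,_=cv2.connectedComponentsWithStats(m)
    if n<2: return None
    k=1+np.argmax(s[1:,4]); q=P[l==k]
    r=cv2.minAreaRect(q[:,:2].astype(np.float32)); w,h=r[1]; a=np.radians(r[2])
    if w<h: a+=np.pi/2; w,h=h,w
    a=(a+np.pi/2)%np.pi-np.pi/2
    return np.array([*r[0],np.median(q[:,2]),a,w,h,len(q)]).round(3)
E
python3 - <<'E'
from h import *
robot.line_to(knob_tcp(1.66)); robot.move_gripper(45); 
robot.line_to(knob_tcp(1.66,90),feed=250); st()
robot.move_gripper(85)
robot.movep([470,348,160],down(np.pi+PY))
d=cam('wrist'); save(d,'w5.png',scale=1.5)
print('ochre',wblob(d,pw(0,0)[:2],75,29,45)); P=wworld(d)
t=cam('top'); save(t,'t5.png',crop=(110,130,320,260),scale=3.5)
Q=world(t)
for k,b in dict(red=(262,115,297,155),green=(228,155,260,195),blue=(230,195,260,232),grey=(268,192,296,228)).items(): print(k,blob(Q,None,b)[:6])
E
```

```text
t16.7 [600.4 349.9 261.3] F [ 0.1 -0.6 -0.5] op 44.6
ochre [4.97893e+02 3.46756e+02 3.54490e+01 3.90000e-02 9.08390e+01 5.19230e+01
 5.07500e+03]
red [ 6.97845e+02 -5.25500e+01  2.50620e+01  2.74000e-01  8.97110e+01
  5.23130e+01]
green [5.72587e+02 5.94300e+01 2.51330e+01 2.32000e-01 8.98960e+01 5.18200e+01]
blue [4.55388e+02 5.67520e+01 2.48610e+01 1.80000e-02 8.70260e+01 5.19080e+01]
grey [ 4.63149e+02 -5.68290e+01  2.47200e+01 -6.70000e-02  8.97340e+01
  5.20790e+01]
```

View pics/w5.png

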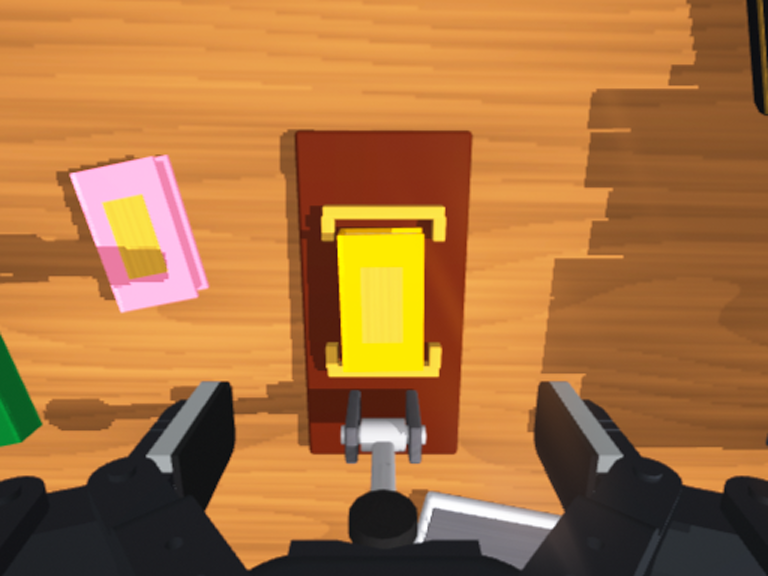

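View pics/t5.png

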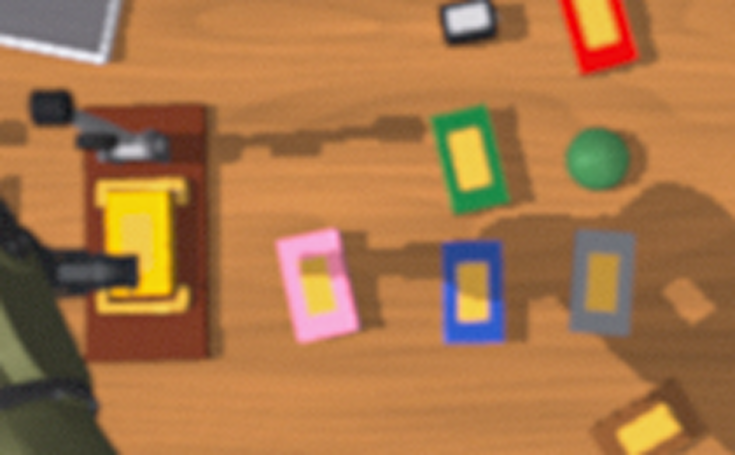

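```bash
cat >> h.py <<'E'
CO=np.array([473.2,-350.7]); CY=0.078
def cw(x,y,z=0):
    c,s=np.cos(CY),np.sin(CY); return np.array([CO[0]+c*x-s*y,CO[1]+s*x+c*y,z])
def goyaw(a):
    return a if abs(a)>1.6 else np.pi+a
SAFE=130
def hop(p,yaw,z=SAFE,feed=350):
    robot.line_to([p[0],p[1],z],frame=down(yaw),feed=feed)
def pick(x,y,a,zrep,strength=60,lift=SAFE,op=72):
    robot.move_gripper(op,strength)
    hop((x,y),np.pi+a)
    robot.line_to([x,y,zrep+25],feed=200); robot.line_to([x,y,zrep],feed=60); st()
    robot.move_gripper(30); s=st(); 
    robot.line_to([x,y,lift],feed=150); s=st(); return s['opening']>46
E
python3 - <<'E'
from h import *
x,y,a=497.9,346.8,.03
print(pick(x-8*np.cos(a),y-8*np.sin(a),a,-24))
E
```

```text
t19.8 [489.9 346.6 -24.2] F [-0.4 -0.2 -0.6] op 72.1
t20.2 [490.3 346.8 -23.3] F [-0.3  0.1  5.4] op 50.6
t21.3 [489.5 346.3 128.9] F [-0.8 -0.1 -1.3] op 50.6
True
```

```bash
cat >> h.py <<'E'
def place(cx,cy,zrep):
    p=cw(cx,cy); 
    robot.line_to([p[0],p[1],SAFE],frame=down(np.pi+CY),feed=300); s=st()
    if s['opening']<46: print('LOST'); return False
    robot.line_to([p[0],p[1],zrep+20],feed=200)
    r=robot.line_to([p[0],p[1],zrep-3],feed=40,until_force=5); st(); print('contact',r)
    robot.move_gripper(66); robot.line_to([p[0],p[1],SAFE],feed=250); return True
E
python3 - <<'E'
from h import *
hop((460,60),np.pi,feed=400)
print(place(-16,-62,-28))
d=cam('wrist'); save(d,'w6.png',scale=1.5); s=st()
q=wblob(d,cw(0,-62)[:2],80,22,45,((20,100,80),(34,255,255))); print('ochre',q, cw(-8,-62))
E
```

```text
t23.9 [ 462.4 -412.8  130.1] F [-0.  -0.1 -0.5] op 51.1
t25.3 [ 462.1 -413.9  -27.9] F [ 1.1 -0.9  2.3] op 50.6
contact True
True
t26.4 [ 461.4 -413.2  127.9] F [ 0.1  0.3 -0.4] op 66.6
ochre [ 4.69990e+02 -4.13331e+02  3.14400e+01  7.80000e-02  9.03490e+01
  5.21700e+01  6.33300e+03] [ 470.05542145 -413.13485906    0.        ]
```

View pics/w6.png

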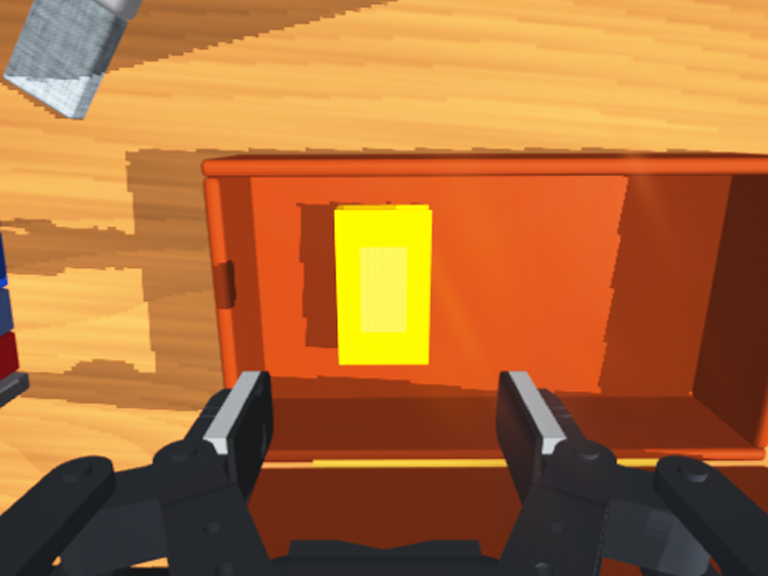

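Ochre lies flat in the box, centred where planned (383,285 in the picture). Red is next.

```bash
cat >> h.py <<'E'
def topbook(color, hsv):
    t=cam('top'); P=world(t); h=cv2.cvtColor(t['color'],cv2.COLOR_RGB2HSV)
    m=(P[...,2]>14)&(P[...,2]<34)&(P[...,0]>380)&(P[...,0]<760)&(abs(P[...,1])<165)
    n,l,s,_=cv2.connectedComponentsWithStats(m.astype(np.uint8)); out=[]
    for k in range(1,n):
        if s[k,4]<150: continue
        b=l==k; H=np.median(h[b],axis=0)
        r=cv2.minAreaRect(P[b][:,:2].astype(np.float32)); w,hh=r[1]; a=np.radians(r[2])
        if w<hh: a+=np.pi/2; w,hh=hh,w
        a=(a+np.pi/2)%np.pi-np.pi/2
        out.append((H.astype(int).tolist(),round(r[0][0],1),round(r[0][1],1),round(a,3),round(w,1),round(hh,1),int(s[k,4])))
    return t,out
E
python3 - <<'E'
from h import *
hop((440,-200),np.pi)
t,o=topbook(None,None)
for i in o: print(i)
E
```

```text
([9, 230, 234], 698.4, -52.4, np.float64(0.277), 90.2, 52.0, 489)
([50, 172, 137], 572.8, 59.5, np.float64(0.232), 90.3, 51.9, 490)
([65, 116, 132], 572.0, -53.7, np.float64(-1.042), 55.6, 54.3, 237)
([109, 19, 166], 463.2, -57.0, np.float64(-0.076), 90.0, 52.1, 500)
([112, 169, 196], 455.5, 56.7, np.float64(0.005), 86.5, 52.2, 488)
```

```bash
python3 - <<'E'
from h import *
robot.move_gripper(72)
hop((655,-65),np.pi+.277,150)
d=cam('wrist'); save(d,'w7.png'); q=wblob(d,(698,-52.5),62,18,32); print('red',q)
x,y,a=q[0],q[1],q[3]
if abs(x-698)<6 and abs(y+52.5)<6:
    print(pick(x,y,a,-36))
E
```

```text
red [ 6.9601e+02 -5.4180e+01  2.3367e+01  2.7700e-01  9.0651e+01  5.2138e+01
  4.8940e+03]
t30.3 [696.  -54.2 -36.2] F [ 1.2 -0.1  0.1] op 72.0
t30.6 [696.5 -54.2 -35.3] F [ 0.  -0.1  4.4] op 50.4
t31.9 [695.5 -54.2 128.8] F [ 0.5 -0.  -0.6] op 50.5
True
```

```bash
python3 - <<'E'
from h import *
hop((520,60),np.pi+.1,150); hop((440,200),np.pi+PY,150)
p=pw(0,0); print(p)
robot.line_to([p[0],p[1],130],feed=200); s=st()
assert s['opening']>46
robot.line_to([p[0],p[1],0],feed=150); 
r=robot.line_to([p[0],p[1],-27],feed=30,until_force=6); s=st(); print('contact',r)
E
```

```text
[495.4 348.    0. ]
t34.3 [495.5 347.1 129.9] F [-0.1  0.  -1.2] op 50.5
t36.0 [495.2 347.9 -23.3] F [-1.7 -1.7  7.1] op 50.6
contact True
```

```bash
python3 - <<'E'
from h import *
p=pw(0,0); robot.move_gripper(66); robot.line_to([p[0],p[1],120],feed=200)
robot.movep([470,348,160],down(np.pi+PY))
d=cam('wrist'); save(d,'w8.png',scale=1.5)
q=wblob(d,pw(0,0)[:2],75,29,45); print('red',q, PO,PY)
# relative press
v=q[:2]-PO; c,s=np.cos(PY),np.sin(PY); print('in cradle',c*v[0]+s*v[1],-s*v[0]+c*v[1],q[3]-PY)
st()
E
```

```text
red [4.94958e+02 3.47586e+02 3.53890e+01 1.80000e-02 9.08420e+01 5.20620e+01
 5.16300e+03] [495.4 348. ] 0.018
in cradle -0.4493799955317563 -0.40597736342784474 0.0
t37.5 [469.7 347.8 159. ] F [0.1 0.3 0.5] op 65.8
```

View pics/w8.png

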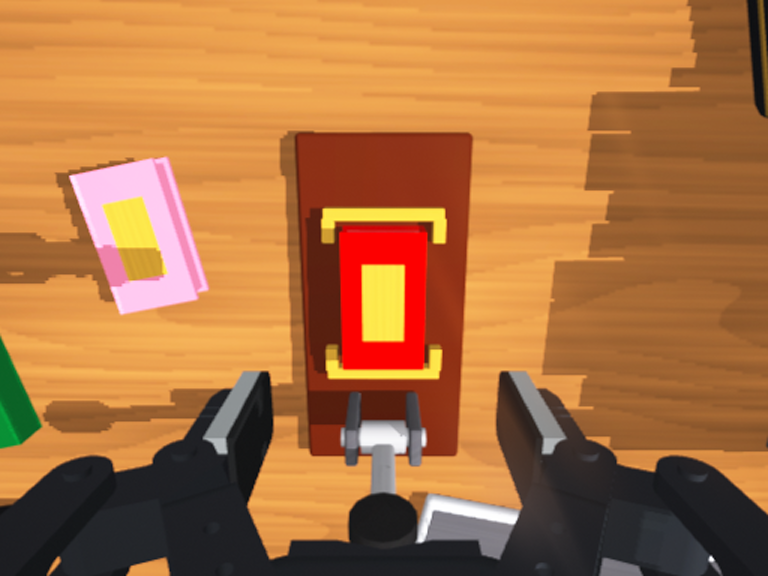

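```bash
python3 - <<'E'
from h import *
Y=np.pi+PY
k=knob_tcp(1.66)
robot.line_to([470,348,260],feed=300); robot.line_to(knob_tcp(1.66,85),feed=250); robot.move_gripper(45,40)
robot.line_to(k,feed=150); robot.move_gripper(10); s=st()
assert s['opening']>20
for th in np.arange(1.55,0.08,-0.1):
    robot.line_to(knob_tcp(th),feed=150)
st()
robot.line_to(knob_tcp(0.03),feed=60); st()
print(robot.line_to(knob_tcp(-0.04),feed=20,until_force=6)); st()
d=cam('scene'); save(d,'s9.png',crop=(230,60,430,210),scale=4)
E
```

```text
t40.1 [600.9 350.  172.5] F [ 0.1 -0.9  5.8] op 25.1
t44.1 [403.2 346.4  22.9] F [ 1.4  2.4 -2.2] op 25.5
t44.6 [400.8 346.4   1.6] F [1.4 2.2 0.4] op 25.1
True
t44.9 [400.8 346.4  -0.6] F [-1.5 -0.2  4.7] op 25.3
```

View pics/s9.png

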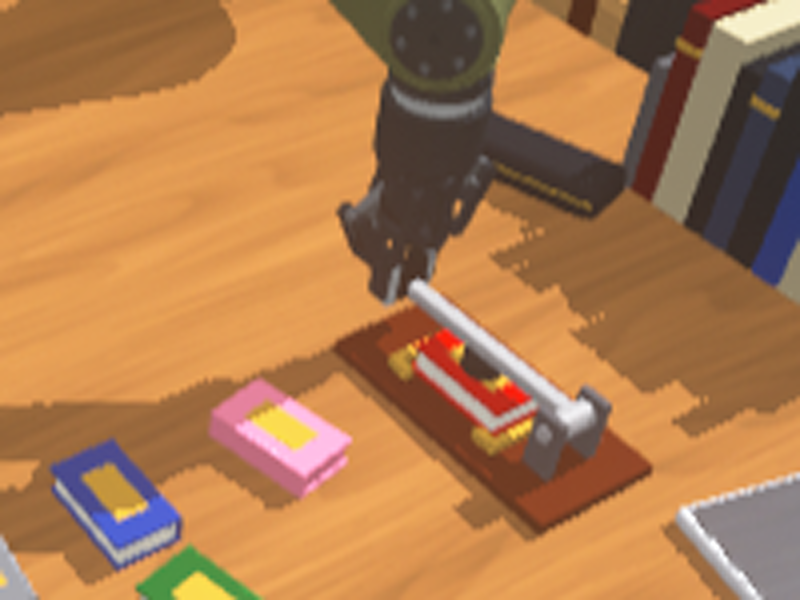

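```bash
python3 - <<'E'
from h import *
print(robot.line_to(knob_tcp(-0.05),feed=15,until_force=8)); st(); robot.pause(0.5); s=st()
robot.move_gripper(50); p=s['eef_pos']; robot.line_to([p[0],p[1],110],feed=200)
robot.movep([440,345,270],down(np.pi/2))
d=cam('wrist'); save(d,'w10.png',scale=1.5); P=wworld(d)
m=(P[...,0]>380)&(P[...,0]<420)&(P[...,1]>325)&(P[...,1]<370)&(P[...,2]>40)&(P[...,2]<90)
print('knob',P[m].min(0),P[m].max(0)); st()
E
```

```text
True
t45.2 [400.7 346.5  -0.6] F [-1.1 -0.4  6.3] op 25.4
t45.7 [400.7 346.4  -0.6] F [-1.3 -1.   6.1] op 25.3
knob [386.88258816 334.15293984  46.75616453] [419.33789784 359.95132989  67.98326091]
t48.2 [439.8 345.  269.1] F [ 0.3 -0.4  0.8] op 50.0
```

View pics/w10.png

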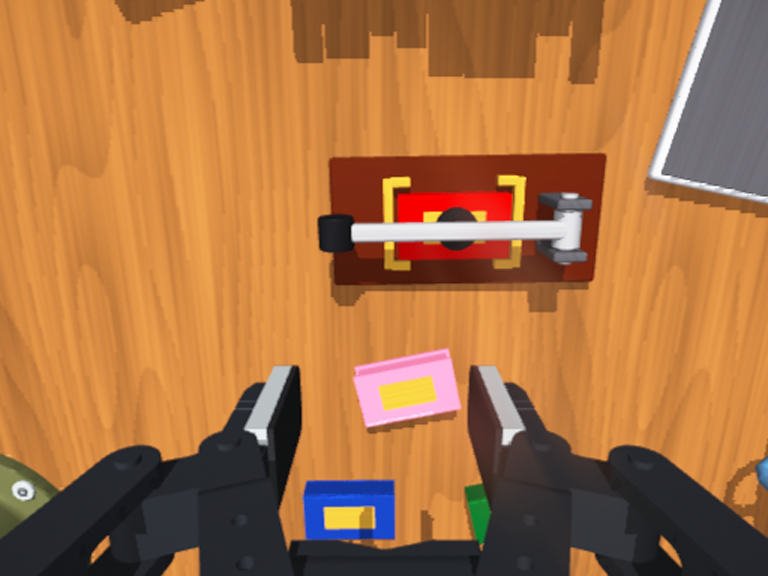

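The lever is down with its foot on the red cover (458,228), at the same knob height as at the start. Now the remaining books.

```bash
cat >> h.py <<'E'
def find(name):
    t,o=topbook(None,None)
    for H,x,y,a,w,h,n in o:
        if not(82<w<98 and 47<h<58): continue
        k='red' if (H[0]<12 or H[0]>170) else 'green' if H[1]>90 and H[0]<75 else 'blue' if H[1]>90 else 'grey'
        if k==name: return x,y,a
    print(o); return None
def dobook(name,cy,zrep):
    f=find(name); print(name,f)
    x,y,a=f
    hop((x-45*np.cos(a),y-45*np.sin(a)),np.pi+a,150)
    d=cam('wrist'); q=wblob(d,(x,y),62,18,32); print('wrist',q)
    if np.hypot(q[0]-x,q[1]-y)<8 and q[4]<95: x,y,a=q[0],q[1],q[3]
    if not pick(x,y,a,-36): print('PICK FAIL'); return False
    hop((450,-100),np.pi+CY)
    return place(-10,cy,zrep)
E
python3 - <<'E'
from h import *
hop((430,100),np.pi,200)
dobook('grey',62,-28)
d=cam('wrist'); save(d,'w11.png',scale=1.5)
E
```

```text
grey (463.2, -56.9, np.float64(-0.07))
wrist [ 4.60966e+02 -5.81670e+01  2.34200e+01 -7.30000e-02  9.08510e+01
  5.20250e+01  4.83100e+03]
t52.8 [460.9 -58.1 -36.2] F [-0.2 -0.1  0.2] op 72.2
t53.1 [461.3 -58.3 -35.5] F [-1.1  0.   5.6] op 50.7
t54.4 [460.5 -58.1 129.2] F [-0.3  0.3 -1.3] op 50.7
t55.5 [ 458.4 -288.6  129.5] F [ 0.2  0.5 -2.2] op 50.6
t56.9 [ 458.4 -289.7  -27.9] F [ 1.7 -1.2  1.3] op 50.9
contact True
```

View pics/w11.png

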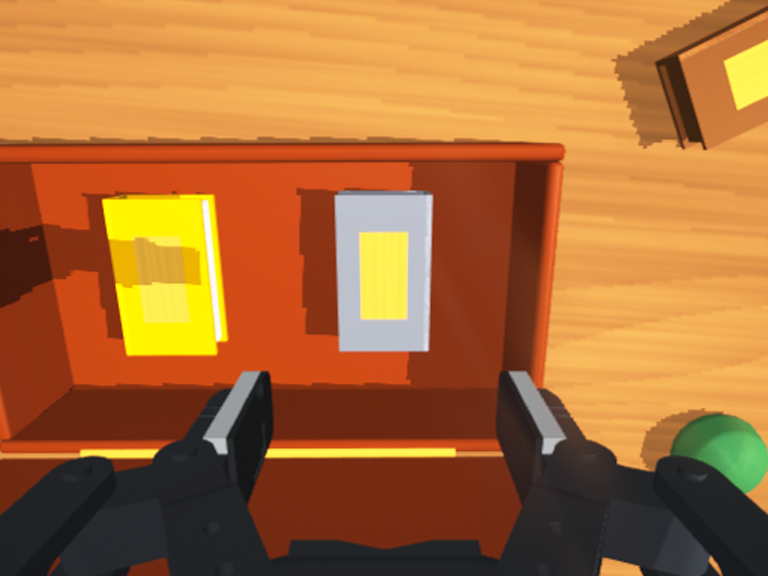

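Grey (383,270) and ochre (165,275) lie flat side by side in the box.

```bash
python3 - <<'E'
from h import *
hop((440,-150),np.pi,200)
dobook('blue',62,-4)
hop((440,-150),np.pi,200)
E
```

```text
[([50, 171, 136], 572.5, 59.4, np.float64(0.232), 89.7, 51.9, 490), ([65, 116, 130], 573.4, -54.4, np.float64(-0.781), 55.2, 52.9, 225), ([112, 169, 196], 415.5, 55.2, np.float64(-0.004), 67.5, 49.5, 390)]
blue NoneTraceback (most recent call last):
  File "<stdin>", line 3, in <module>
  File "h.py", line 96, in dobook
    x,y,a=f
    ^^^^^
TypeError: cannot unpack non-iterable NoneType object
```

Blue has been knocked toward the robot, to x≈405, and my search window clipped it. I'll widen the window.

```bash
sed -i "s/(P\[...,0\]>380)&(P\[...,0\]<760)&(abs(P\[...,1\])<165)/(P[...,0]>290)\&(P[...,0]<760)\&(abs(P[...,1])<165)/" h.py; python3 - <<'E'
from h import *
print(find('blue'))
dobook('blue',62,-4)
hop((440,-150),np.pi,200)
E
```

```text
(405.2, 55.2, np.float64(-0.001))
blue (404.8, 55.2, np.float64(-0.002))
wrist [4.04062e+02 5.48350e+01 2.34370e+01 1.40000e-02 9.08490e+01 5.20490e+01
 4.83600e+03]
t61.5 [403.9  54.8 -36.2] F [ 0.4 -0.1  0.6] op 72.1
t61.9 [404.4  54.8 -35.5] F [-1.8 -0.5  6.3] op 51.0
t63.1 [403.6  54.8 129.3] F [-0.3  0.1 -1.1] op 50.8
t64.5 [ 458.4 -288.3  129.8] F [ 0.7 -0.9 -1. ] op 50.5
t65.7 [ 458.5 -290.    -3.5] F [-0.7 -1.5  4.7] op 50.9
contact True
```

```bash
python3 - <<'E'
from h import *
dobook('green',-62,-4)
p=cw(-60,0); hop(p,np.pi+CY,200)
d=cam('wrist'); save(d,'w12.png',scale=1.5); P=wworld(d)
for n,y in (('A',62),('B',-62)): print(n,wblob(d,cw(-10,y)[:2],75,40,66), cw(-10,y))
t=cam('top'); save(t,'t12.png',scale=1.5)
E
```

```text
green (572.8, 59.5, np.float64(0.232))
wrist [5.70643e+02 5.81290e+01 2.33840e+01 2.32000e-01 9.11140e+01 5.20760e+01
 4.89800e+03]
t70.2 [570.6  58.1 -36.2] F [-0.5  0.2  0.2] op 71.9
t70.5 [571.1  58.2 -35.4] F [-1.4 -0.   5.4] op 50.6
t71.7 [570.2  58.1 129. ] F [ 0.4 -0.3 -1.7] op 51.0
t73.6 [ 468.4 -412.1  129.8] F [ 0.1 -0.5 -1.2] op 50.5
t74.9 [ 468.  -413.1   -3.5] F [-1.1  1.9  9.2] op 50.9
contact True
A [ 4.57873e+02 -2.90018e+02  5.52840e+01  8.10000e-02  9.02890e+01
  5.24570e+01  4.24400e+03] [ 458.39930679 -289.66771772    0.        ]
B [ 4.67480e+02 -4.13526e+02  5.54540e+01  7.80000e-02  9.04500e+01
  5.24050e+01  4.35000e+03] [ 468.06150237 -413.29070092    0.        ]
```

View pics/w12.png

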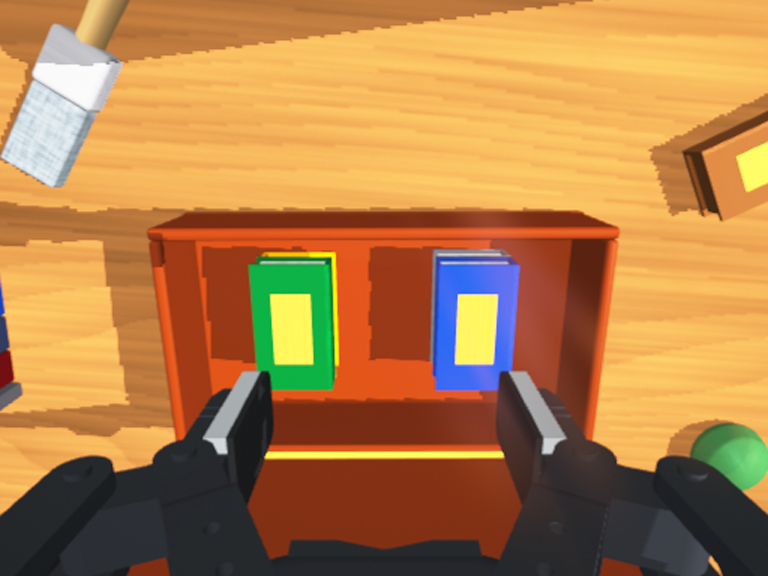

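View pics/t12.png

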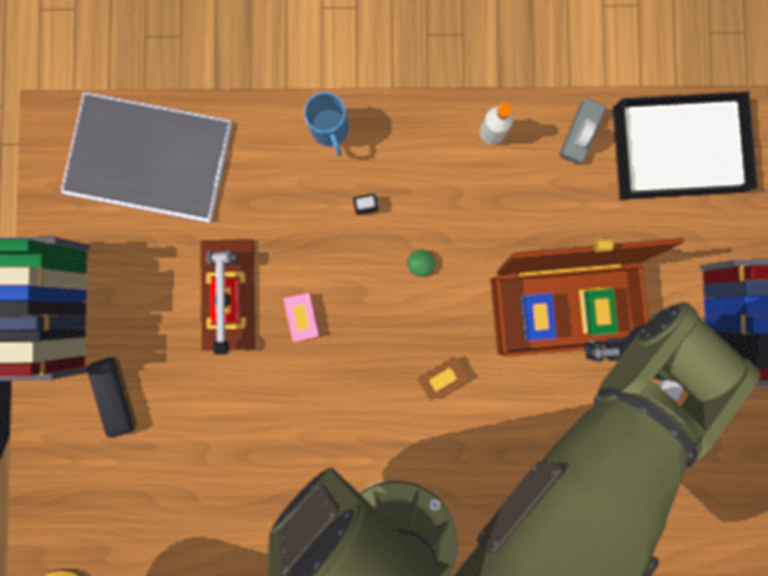

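The books are stacked correctly (green on ochre at (291,325), blue on grey at (476,325), tops at 55 mm). Next I measure the lid tab, which has moved a little since the start.

```bash
python3 - <<'E'
from h import *
p=cw(10,0); hop(p,np.pi+CY,300)
d=cam('wrist'); save(d,'w13.png',scale=1.5); P=wworld(d); h=cv2.cvtColor(d['color'],cv2.COLOR_RGB2HSV)
m=(P[...,2]>190)&(P[...,2]<290)&(h[...,0]>17)&(h[...,0]<34)&(h[...,1]>100)&(np.hypot(P[...,0]-550,P[...,1]+343)<80)&(d['z_map']>0)
q=P[m]; print(len(q),q.min(0),q.max(0),q.mean(0))
m=(P[...,2]>90)&(P[...,2]<290)&(np.hypot(P[...,0]-560,P[...,1]+343)<130)&(h[...,0]<15)&(h[...,1]>100)
q=P[m]; print(len(q)); 
for z in range(90,270,20):
    k=q[(q[:,2]>z)&(q[:,2]<z+20)]; 
    if len(k): 
        v=k[:,:2]-CO; print(z,len(k),(v@[np.cos(CY),np.sin(CY)]).mean().round(1),(v@[-np.sin(CY),np.cos(CY)]).min().round(1),(v@[-np.sin(CY),np.cos(CY)]).max().round(1))
st()
E
```

```text
942 [ 565.72070985 -354.67888152  228.04337036] [ 584.0920147  -330.18812138  258.24548266] [ 572.39857171 -342.58063436  251.13994029]
17494
90 1760 81.8 -128.5 130.8
110 2049 84.2 -129.0 130.3
130 2357 86.7 -129.1 130.8
150 2452 89.0 -129.0 130.7
170 2456 91.5 -128.9 130.8
190 2584 94.0 -128.8 130.6
210 3833 98.0 -128.7 130.6
230 3 98.4 -125.9 -11.5
t77.0 [ 483.  -350.   297.7] F [-0.3 -0.  -0.4] op 65.8
```

View pics/w13.png

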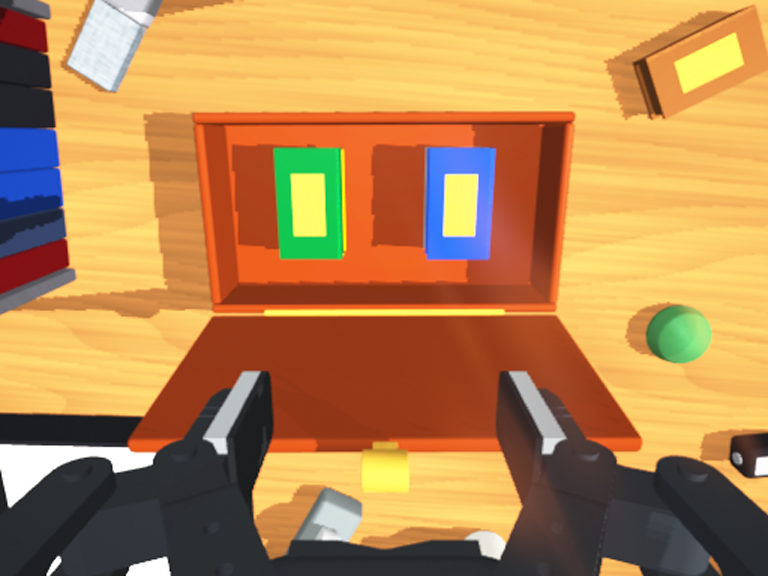

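```bash
cat >> h.py <<'E'
def tab_tcp(th,up=0):
    a=th+np.arctan2(5,178); r=178.07
    return cw(80-r*np.cos(a),0,70+r*np.sin(a)-58+8+up)
E
python3 - <<'E'
from h import *
robot.move_gripper(45,40)
robot.line_to(tab_tcp(1.69,80),frame=down(np.pi+CY),feed=250)
robot.line_to(tab_tcp(1.69,20),feed=150)
r=robot.line_to(tab_tcp(1.69),feed=50,until_force=6); st(); print(r)
robot.move_gripper(10); s=st()
if s['opening']>19:
    for th in np.arange(1.6,1.05,-0.1): robot.line_to(tab_tcp(th),feed=100)
    st(); d=cam('scene'); save(d,'s14.png',scale=1.5)
E
```

```text
t78.9 [ 579.  -342.4  196.1] F [-0.   0.4  1. ] op 44.8
False
t79.3 [ 579.2 -342.3  196.6] F [-1.5  2.3  3.6] op 23.3
t81.2 [ 476.9 -350.6  181.3] F [-4.1  3.7  8. ] op 23.3
```

View pics/s14.png

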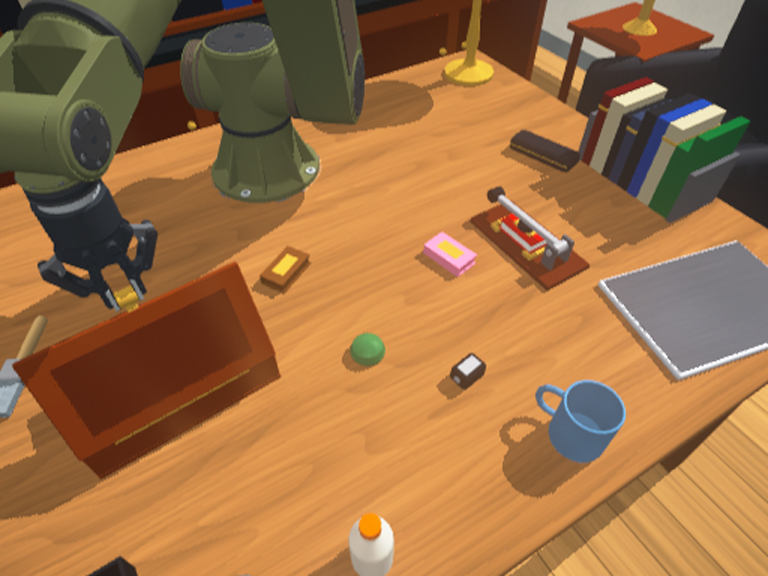

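The tab is gripped at (127,297) and the lid is following. I'll continue closing.

```bash
python3 - <<'E'
from h import *
for th in np.arange(1.0,0.05,-0.1): robot.line_to(tab_tcp(th),feed=100)
s=st()
print(robot.line_to(tab_tcp(-0.02),feed=25,until_force=10)); s=st(); robot.pause(.3); s=st()
robot.move_gripper(45); p=s['eef_pos']; robot.line_to([p[0],p[1],140],feed=150)
hop((p[0]+20,p[1]),np.pi+CY,200)
d=cam('wrist'); save(d,'w15.png',scale=1.5); P=wworld(d)
v=P[...,:2]-CO; X=v@[np.cos(CY),np.sin(CY)]; Yc=v@[-np.sin(CY),np.cos(CY)]
m=(abs(X)<76)&(abs(Yc)<135)&(P[...,2]>60)&(P[...,2]<110)
A=np.c_[X[m],np.ones(m.sum())]; print(m.sum(),np.linalg.lstsq(A,P[...,2][m],rcond=None)[0],P[...,2][m].max())
E
```

```text
t84.5 [ 376.  -358.8   41.7] F [-8.5 -3.1  0. ] op 23.1
False
t85.5 [ 374.7 -358.9   20.8] F [-9.2 -2.1  2.8] op 23.4
t85.8 [ 374.7 -358.9   20.8] F [-9.3 -2.2  0.6] op 22.8
31610 [-3.37863245e-02  8.36296640e+01] 88.40933119749748
```

View pics/w15.png

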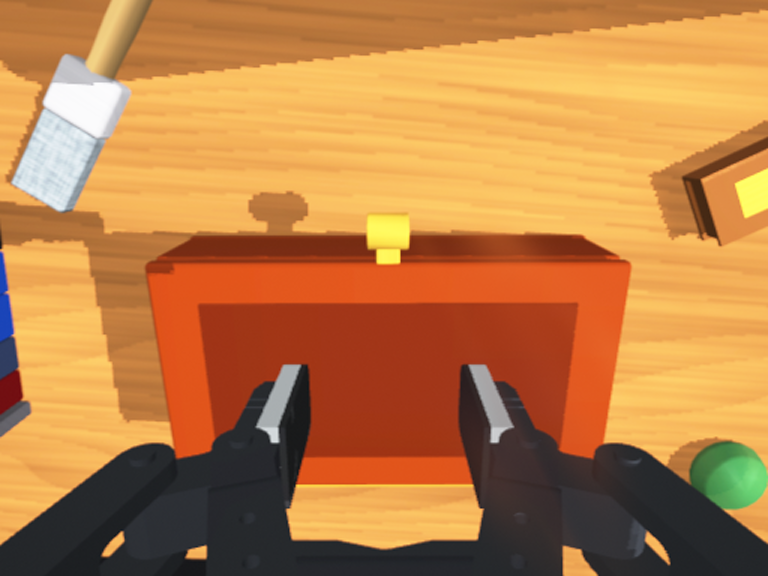

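The lid is still at about 0.034 rad (under the 0.05 limit, but not fully shut). I'll press it down gently with shut fingertips.

```bash
python3 - <<'E'
from h import *
robot.move_gripper(5)
p=cw(-72,0); hop(p,np.pi+CY,100,200)
print(robot.line_to([p[0],p[1],36],feed=25,until_force=14)); s=st()
robot.line_to([p[0],p[1],150],feed=150)
hop((p[0]+10,p[1]),np.pi+CY,200)
d=cam('wrist'); save(d,'w16.png',scale=1.5); P=wworld(d)
v=P[...,:2]-CO; X=v@[np.cos(CY),np.sin(CY)]; Yc=v@[-np.sin(CY),np.cos(CY)]
m=(abs(X)<76)&(abs(Yc)<135)&(P[...,2]>60)&(P[...,2]<110)
A=np.c_[X[m],np.ones(m.sum())]; print(m.sum(),np.linalg.lstsq(A,P[...,2][m],rcond=None)[0],P[...,2][m].max())
g=(abs(X)<90)&(abs(Yc)<200)&(P[...,2]<5); print('desk',np.median(P[...,2][(abs(P[...,2])<6)]))
E
```

```text
True
t90.7 [ 401.4 -356.4   41.2] F [-2.1  1.2  7.7] op 5.0
34952 [4.12052214e-03 8.08521817e+01] 83.79279168064991
desk -0.6728595891543989
```

The lid is now fully shut (slope 0.004 rad, top at 80.9 mm). Last check is the press.

```bash
python3 - <<'E'
from h import *
hop((430,0),np.pi,270); robot.movep([440,345,270],down(np.pi/2))
d=cam('wrist'); save(d,'w17.png',scale=1.5); P=wworld(d)
m=(P[...,0]>380)&(P[...,0]<420)&(P[...,1]>325)&(P[...,1]<370)&(P[...,2]>40)&(P[...,2]<90)
print('knob',P[m].min(0),P[m].max(0)); 
print('red', wblob(d,pw(0,0)[:2],75,29,42,((0,120,80),(12,255,255))))
robot.goto_joints([0.3,0.1,1.5,0,1.4,0]); st()
t=cam('top'); save(t,'t17.png',scale=1.5); t=cam('scene'); save(t,'s17.png',scale=1.5)
E
```

```text
knob [387.0260147  333.89905208  41.68759299] [419.9992952  360.01362878  68.32864072]
red [4.94671e+02 3.63706e+02 3.53890e+01 1.50000e-02 8.88010e+01 2.12240e+01
 1.04400e+03]
t95.8 [494.1 191.3 307.9] F [ 0.7 -1.   0.2] op 5.1
```

View pics/w17.png

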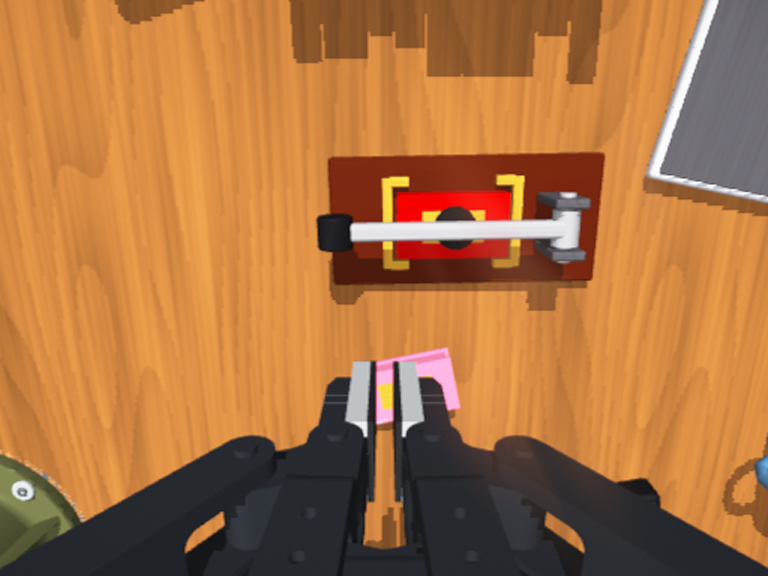

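View pics/s17.png

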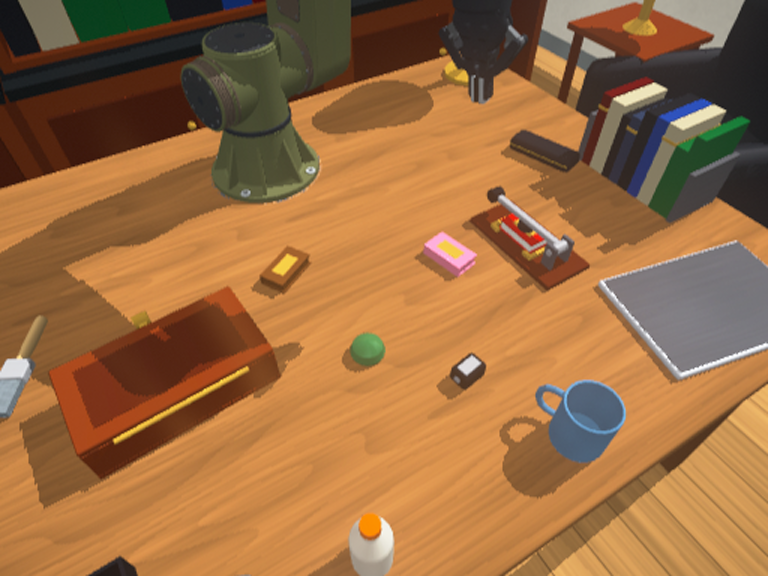

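The red book lies in the cradle with the foot on it (455,228), the box is shut, and the paperweight (368,348) and sharpener (468,370) are where they started. The arm is clear of everything, so I'm handing in.

```bash
python3 -c "
from h import *
robot.sign_off(); st()"
```

```text
the job is handed in; nothing more can be done
the job is handed in; nothing more can be done
```

The job is done and handed in at about 96 s of the 210 s allowed; no verdict is reported.

**What I did**
- I swung the lever up, moved the ochre book into the box, laid the red book in the cradle and swung the lever back down onto it.
- I put the grey, blue and green books in the box and lowered the lid by its tab. A gentle press then finished closing it.

**Last checks**
- **Red book:** it was within 0.5 mm of the cradle centre before the lever came down. The final image shows it still there with the foot on it.
- **Lever:** the final knob height is within 1 mm of the start, so it is shut. The contact force on the book was not measured directly.
- **Box:** the four books are in two flat stacks, green on ochre and blue on grey, with tops at 55 mm. The lid is shut (0.004 rad).
- **Bystanders:** the paperweight and sharpener had not visibly moved.

**What disagreed**
- **Fingertips:** the real ones are about 39 mm short of the reported TCP, so my first pinch closed above the knob. I confirmed the offset with a light touch on the desk and used it from then on.
- **Blue book:** it was knocked about 5 cm during the run, and I found it again before picking it.
- **Lid:** it read 0.034 rad after the tab was released, hence the extra press. It had also opened slightly during loading, to about 1.69 rad, which did no harm.

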